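# Mount the bench-pin holder on its ball and latch it

## Robot

A 6-joint arm with a two-finger parallel gripper is mounted at the origin on the work surface. World frame = base frame: x ahead of the robot, y to its left, z up, the work surface at z = 0. Lengths are in m, angles in rad, forces in N, time in s.
With the tool pointing down it reaches from about 0.35 to 0.975 m from the base axis. Payload 4.9 kg.
Tool frame: the origin (TCP) lies at the very end of the fingers, on their centre line; the grasp point (between the pads) lies 19 mm behind it; z points along the fingers, y is the line along which they close (so a half turn about z gives the same grasp; the last joint's range is limited). The gripper opens to 85 mm and grips with 20 to 120 N. Pads are 22 mm wide; open, the fingers measure 114 mm over their backs; the gripper's body (76 mm by 85 mm) begins 54 mm behind the grasp point. The pads swing forward as they close: fully open they stand 13 mm farther back than shut.
Start: joints at [1.127, 0.053, 1.613, -0, 1.476, -0.119], TCP at [0.199, 0.592, 0.231] pointing down, gripper open.
Joint ranges: [-3.01, 3.01], [-1.01, 2.22], [0.06, 2.58], [-1.02, 4.17], [0.09, 2.62], [-3.14, 3.14]. Speed limits (rad/s): [2.57, 2.57, 3.14, 3.14, 3.14, 3.14].

## Interface

Orientations are given as a unit quaternion [w, x, y, z].
In Python, from plant import state, optics, ticket, nets gives the robot as it stands. The module is installed in compiled form; this text tells all that it offers.
- The arm moves only by the shell command python3 -m inch 'ROWS' [OPENING]. ROWS is JSON, a list of rows, each an object of numbers: "dx", "dy", "dz": the shift along the tool's x, y, z as a fraction of full scale; "rx", "ry", "rz": the turn, a rotation vector about the tool's x, y, z as a fraction of full scale. In form: [{"dx": .., "dy": .., "dz": .., "rx": .., "ry": .., "rz": ..}, ...]. A call has 1 to 5 rows; each row is the pose to reach, as a shift and turn from the pose commanded when the call began, along the tool's axes at that moment; what a row does not reach only later rows make up. Full scale, the value 1, is 0.8 m for a shift and 1.5 rad for a turn. A row lasts 1/10 s, in which the tool goes at most 50 mm and 8.59 degrees, less where a joint would pass 70% of its speed; a pose out of reach is approached as far as the arm can. A call with a number of a shift or a turn outside -1 to 1 is refused whole. A call with a gripper value outside its range is refused whole. OPENING is the opening, from -1 (shut) to 1 (fully open), set as the call begins (- or left out, the last holds). The fingers move at their own pace and stop on an object; the grip force is fixed at half the most. Time passes only in rows, so rows that repeat a pose let the fingers close. It gives the time, the measured TCP pose, the force, the opening and the grip force at its end, in the units of the state.
- state(): the state, without advancing time (a new reading comes with each control period).
- optics.grab_frame(name): name is "side" or "top" or "wrist"; returns the picture (420x560x3 uint8, red, green, blue); there is no depth.
- optics.camera_info(name): a dict with "fx", "fy", "cx", "cy" (pixels), "R" (3x3) and "t" (3): a world point X has camera coordinates R X + t. Camera axes: x right, y down, z forward; pixel columns grow to the right and rows downward; lengths in m; the calibration is good to about 2 mm. A picture is of the moment at which its call begins: read the wrist's pose just before it. camera_info takes no time and is no camera call; for the wrist camera it gives the pose at the moment of the call.
- ticket.job_done(): hands the job in; it is judged then, once.
Trained networks look in the newest picture that a camera, given by its name, has taken for a name from the list of things; names that differ only in an ending like _2 or _b are one class to them, and where a whole thing is asked for, a point or a joint stands for the part that bears it (a point fixed in the world has none). Each returns a list of dicts, best first, with "confidence" (0 to 1); they miss things now and then, are a little off and sometimes report something else, mostly with a low value. They report only what shows in the picture. A call takes as long as a camera call. They do not tell look-alikes from the thing itself.
- nets.boxes_of(camera, name): "bbox" ([centre column, centre row, width, height] in pixels, round what is visible of it).
- nets.outline_of(camera, name): "pixels" (420x560 bool, what is visible of it) and "bbox" ([centre column, centre row, width, height] in pixels, round what is visible of it).
The state is a dict: "time": time; "joint_pos": joint angles; "joint_vel": joint speeds; "joint_efforts": joint torques, N m; "tool_pos": TCP position; "tool_rot": TCP orientation; "contact_force": force on the tool from outside, world axes, zero at the start; "ft_torque": the same for the moment, N m; "gripper_width": opening from 0.0 (shut) to 1.0 (fully open); "grasp_force": force on a finger pad.
Only numpy, scipy, OpenCV 4.12 (cv2) and the standard library are available. Lean on these libraries where they do the work, as an engineer would, in place of code of your own. Each camera call takes 0.05 s, during which the arm holds its last target. There are 200 camera calls.

## Task

Pick up the bench-pin holder (the metal block with the notched wooden pin at one end and a raised latch lever on top), lower it gently, not dropping it, over the stand with the large ball so that the ball goes fully into the socket in the block's underside and the block sits flat on the stand's disc. Then, once it is seated, press the latch lever all the way down and leave everything standing there. The stand with the small ball and the flat-headed stake are not for it.

Things in the scene. Friction and masses are not known exactly. Their poses are not given: they have to be found in the camera images.
- head_grip (a point): Grip centre of the loose holder (0.5 kg): block 124 (x) x 56 (y) x 48 mm high, gripped across its 56 mm width. On the socket's axis, mid-length and mid-width, 30 mm above the underside. Socket: round hole in the underside, 42 mm across, 4 mm chamfer, 40 deep. z up, +x to the latch end, -x to the wooden pin (sticks out 40). Lever pivot 18 mm to +x, 23.5 up; raised lever leans to +x, tops out 50 up.
- ball_center (a point): Centre of the large steel ball, 34 mm across, on a neck in the middle of a fixed flat disc 120 mm across, 12 thick. It is 20 mm above the disc's top, 32 above the bench. With the holder seated (underside on the disc, any heading) its grip centre is 10 mm above this point. Bystanders on like discs: an 18 mm ball, a flat mushroom-headed stake.
- latch (a joint): Angle of the latch lever on top of the holder: 0 = raised 0.6 rad above level, 0.6 = fully down, level, on its stop. Starts at 0 to 0.12. Stiff, no spring: it stays where it is left; pressing its end takes about 2 to 3 N.
- latch_pad (a point): Middle of the top face of the lever's end pad (14 x 36 x 8 mm thick), 37 mm from the pivot; press here straight down. Lever fully down: the point is 27.5 mm above the grip centre and 55 mm to its +x side; fully raised: 20 mm higher and 9 mm nearer the middle. Its axes match the holder's when raised and turn with the lever.
There are look-alikes about, which are no part of the job. What is shaped like the part that bears head_grip but yellow is not meant. What is shaped like the part that bears ball_center but purple is not meant.

How it is judged:
By the outcome, as a careful person would: the job done as asked, in the order asked, and still so for the second after the job is handed in, with the robot touching nothing.
It also fails if it takes over 48 s, if anything falls off the work surface, if the arm or the gripper's body presses on something with over 40 N, if the wrist force passes 120 N, or if a joint passes its speed limit or range.

## Working session

There is one attempt and no reset: what is moved stays moved. The work goes in short steps, Python scripts to look and compute and a shell command to move; the robot and the scene stay as the last step left them, time stands still between calls to the robot, and variables do not carry over. Pictures are saved under pics/ and viewed, at most 10 in all, crops included, and the job is handed in when it is done.

```bash
mkdir -p pics
cat > h.py <<'E'
import numpy as np, cv2
from plant import state, optics, ticket, nets
def snap(c,f=None):
    im=optics.grab_frame(c)
    if f: cv2.imwrite('pics/'+f,im[:,:,::-1])
    return im
def ray(c,u,v,z,info=None):
    i=info or optics.camera_info(c); R=np.array(i['R']);t=np.array(i['t'])
    o=-R.T@t; d=R.T@np.array([(u-i['cx'])/i['fx'],(v-i['cy'])/i['fy'],1])
    return o+d*(z-o[2])/d[2]
def proj(c,X):
    i=optics.camera_info(c); p=np.array(i['R'])@X+np.array(i['t'])
    return i['fx']*p[0]/p[2]+i['cx'],i['fy']*p[1]/p[2]+i['cy']
E
python3 - <<'E'
from h import *
a=snap('top');b=snap('side')
cv2.imwrite('pics/a.png',a[:,:,::-1]);cv2.imwrite('pics/b.png',b[:,:,::-1])
for c in('top','side'):
  i=optics.camera_info(c);print(c,-np.array(i['R']).T@i['t'],i['fx'],np.round(i['R'],2).tolist())
  for n in('head_grip','ball_center','latch_pad'):
    print(n,[(np.round(d['bbox']).tolist(),round(d['confidence'],2)) for d in nets.boxes_of(c,n)])
s=state();print(s['time'],s['tool_pos'],s['tool_rot'],s['gripper_width'])
E
```

```text
top [0.34230779 0.01166568 1.02311232] 378.935619621313 [[-0.02, -1.0, -0.02], [-0.99, 0.02, -0.1], [0.1, 0.02, -0.99]]
head_grip [([408.0, 275.0, 43.0, 66.0], 0.74), ([412.0, 197.0, 42.0, 62.0], 0.65)]
ball_center [([150.0, 138.0, 45.0, 44.0], 0.97), ([218.0, 146.0, 44.0, 40.0], 0.8)]
latch_pad [([408.0, 173.0, 11.0, 20.0], 0.47), ([406.0, 298.0, 14.0, 23.0], 0.43)]
side [ 0.1553888  -0.67780337  0.87394214] 474.70639003745276 [[0.93, -0.38, 0.01], [-0.26, -0.67, -0.69], [0.27, 0.64, -0.72]]
head_grip [([358.0, 353.0, 82.0, 79.0], 0.85), ([250.0, 382.0, 91.0, 46.0], 0.62)]
ball_center [([296.0, 131.0, 40.0, 27.0], 0.96), ([315.0, 172.0, 46.0, 34.0], 0.7)]
latch_pad [([222.0, 373.0, 26.0, 24.0], 0.9), ([377.0, 326.0, 23.0, 28.0], 0.68)]
0.4 [0.19939797 0.59225261 0.2311379 ] [-4.76152015e-05  1.61666942e-01  9.86845370e-01 -1.14006338e-04] 0.9984071125824611
```

View pics/a.png

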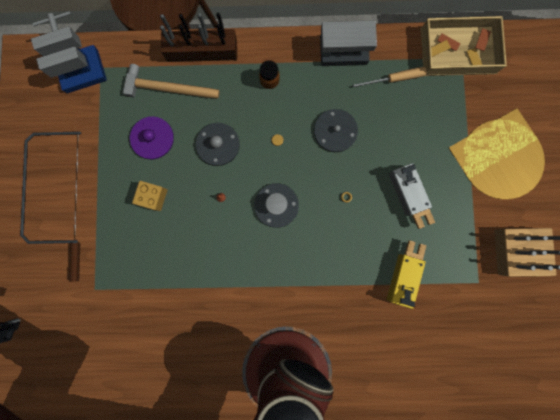

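View pics/b.png

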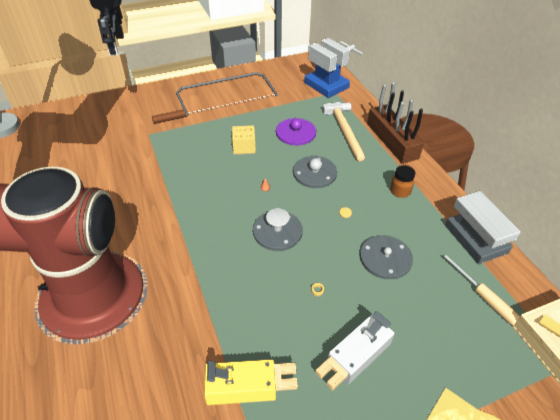

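The top picture shows holders at (412,195), which is metal/white, and (408,275), which is yellow. Stands are at (217,144) with the larger ball, (336,130) with the small ball, (276,205) with the flat mushroom, and (150,138) purple. The white holder and the stand at (217,144) fit the description. I'll confirm both in an enlarged crop and compute their poses.

Run:
```python
from h import *
a=snap('top');b=snap('side')
c1=cv2.resize(b[290:400,300:420],(480,440),interpolation=3)
c2=cv2.resize(b[145:200,285:345],(320,293),interpolation=3)
c3=cv2.resize(a[155:235,380:445],(320,394),interpolation=3)[:147]
W=np.zeros((440,800,3),np.uint8);W[:,:480]=c1;W[:293,480:]=c2;W[293:,480:]=c3[:147]
cv2.imwrite('pics/c.png',W[:,:,::-1])
for c in('top','side'):
  for n in('head_grip','ball_center','latch_pad'):
    for d in nets.outline_of(c,n):
      m=d['pixels'];ys,xs=np.nonzero(m);h=(a if c=='top' else b)[m].mean(0)
      r=cv2.minAreaRect(np.stack([xs,ys],1).astype(np.float32))
      z={'head_grip':.04,'ball_center':.01,'latch_pad':.09}[n]
      print(c,n,round(d['confidence'],2),h.round(),(xs.mean().round(1),ys.mean().round(1)),np.round(r[0],1),np.round(r[1],1),round(r[2],1),'bbox',np.round(d['bbox'],1),'xyz',ray(c,xs.mean(),ys.mean(),z).round(4))
```

```text
top head_grip 0.97 [146. 126.  55.] (np.float64(407.6), np.float64(276.0)) [408.1 273.4] [29.9 65. ] 13.5 bbox [408.5 273.4  45.7  66.1] xyz [ 0.2439 -0.3146  0.04  ]
top head_grip 0.83 [122. 122. 114.] (np.float64(411.8), np.float64(194.2)) [412.7 196.6] [64.8 27.4] 66.6 bbox [410.2 197.2  46.7  60.1] xyz [ 0.4527 -0.337   0.04  ]
top ball_center 0.98 [57. 62. 63.] (np.float64(217.4), np.float64(143.7)) [217.4 143.8] [42.4 42.4] 18.4 bbox [218.1 144.6  44.3  42.2] xyz [0.6067 0.1729 0.01  ]
top ball_center 0.79 [ 75.  35. 105.] (np.float64(151.6), np.float64(137.5)) [151.8 137.8] [41.7 42.4] 45.0 bbox [150.9 136.7  46.8  44.3] xyz [0.6284 0.354  0.01  ]
top latch_pad 0.5 [65. 70. 71.] (np.float64(409.7), np.float64(173.9)) [409.  174.5] [17. 10.] 90.0 bbox [408.6 173.2   7.2  16.3] xyz [ 0.4976 -0.3171  0.09  ]
top latch_pad 0.46 [77. 74. 51.] (np.float64(407.7), np.float64(297.3)) [409.1 296.2] [14.9 17.4] 18.4 bbox [406.6 297.8  17.4  20.8] xyz [ 0.1986 -0.2956  0.09  ]
side head_grip 0.8 [218. 218. 206.] (np.float64(357.3), np.float64(350.1)) [356.5 351.1] [37.1 88.7] 46.3 bbox [
[... 185 characters left out ...]
 49.6] xyz [ 0.2423 -0.3212  0.04  ]
side ball_center 0.67 [121. 130. 130.] (np.float64(314.1), np.float64(171.2)) [314.  171.5] [31. 44.] 90.0 bbox [314.9 172.   47.1  33.2] xyz [0.6068 0.1721 0.01  ]
side ball_center 0.64 [152.  75. 197.] (np.float64(295.4), np.float64(131.0)) [295.5 131. ] [26. 39.] 90.0 bbox [293.5 132.7  39.8  24.4] xyz [0.6296 0.3538 0.01  ]
side latch_pad 0.71 [124. 127. 106.] (np.float64(216.9), np.float64(371.9)) [219.  370.5] [21. 24.] 90.0 bbox [220.2 372.5  27.8  20.3] xyz [ 0.1956 -0.3094  0.09  ]
side latch_pad 0.66 [136. 146. 145.] (np.float64(377.4), np.float64(324.1)) [375.5 325. ] [20.5 26.2] 45.0 bbox [378.  324.2  25.8  25.5] xyz [ 0.4971 -0.3317  0.09  ]
```

View pics/c.png

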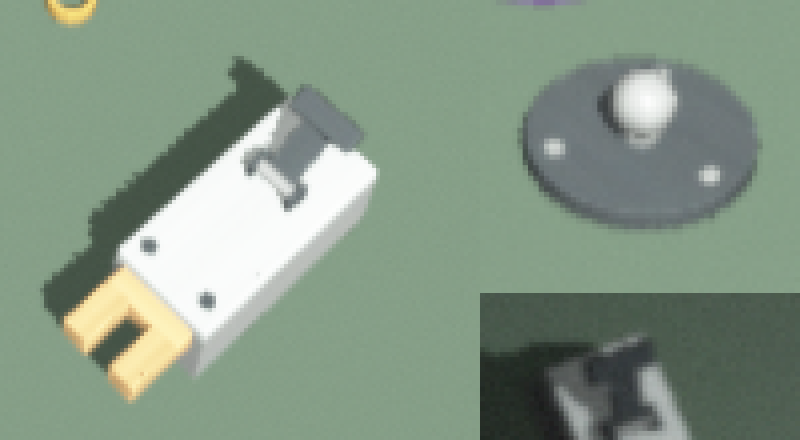

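The crop confirms a white metal block with its notched pin towards lower-left and the latch at upper-right. It also shows a large steel ball on a grey disc, with a ball/disc ratio of about 0.29. Next I'll work out the transit moves.

```bash
cat >> h.py <<'E'
from scipy.spatial.transform import Rotation as Ro
def down(a): # tool pointing down, tool x at world angle a (rad)
    c,s=np.cos(a),np.sin(a); return np.array([[c,s,0],[s,-c,0],[0,0,-1.]])
def cur():
    s=state();q=s['tool_rot'];return np.array(s['tool_pos']),Ro.from_quat([q[1],q[2],q[3],q[0]]).as_matrix()
def plan(wps,start=None):
    p,R=start or cur()
    for w in wps:
        q=np.array(w[:3]);R2=down(w[3]);d=R.T@(q-p)/.8;r=Ro.from_matrix(R.T@R2).as_rotvec()/1.5
        print(dict(zip(['dx','dy','dz','rx','ry','rz'],np.round([*d,*r],4).tolist())));p,R=q,R2
E
python3 - <<'E'
from h import *
P=[ray('side',u,v,.048)[:2] for u,v in[(329.5,352.5),(352,375),(394.5,333),(371,316)]]
P=np.array(P);print(P.round(4),P.mean(0)); h=P[2]+P[3]-P[0]-P[1];print(np.degrees(np.arctan2(h[1],h[0])),np.linalg.norm(h)/2)
i=optics.camera_info('wrist');p,R=cur();t=np.array(i['t']);C=np.array(i['R'])
print('cam in tool',R.T@(-C.T@t-p),(C@R).round(3).tolist(),i['fx'],i['cx'],i['cy'])
D=np.radians
plan([(.40,.42,.25,D(120)),(.50,.20,.27,D(80)),(.50,-.04,.27,D(42)),(.45,-.27,.27,D(24))])
E
```

```text
[[ 0.4026 -0.3316]
 [ 0.4212 -0.3855]
 [ 0.5364 -0.3421]
 [ 0.5127 -0.2929]] [ 0.46822868 -0.3380318 ]
20.039938906541575 0.11994894430053299
cam in tool [ 0.06676466  0.00049608 -0.14326006] [[-0.001, 1.0, -0.0], [-0.964, -0.001, -0.266], [-0.266, 0.0, 0.964]] 306.67156928968825 282.823791455118 210.7294426605286
{'dx': -0.3063, 'dy': -0.1241, 'dz': -0.0233, 'rx': 0.0, 'ry': -0.0, 'rz': 0.4816}
{'dx': -0.3007, 'dy': -0.0292, 'dz': -0.025, 'rx': 0.0, 'ry': 0.0, 'rz': 0.4654}
{'dx': -0.2954, 'dy': 0.0521, 'dz': 0.0, 'rx': 0.0, 'ry': 0.0, 'rz': 0.4422}
{'dx': -0.2388, 'dy': 0.1718, 'dz': 0.0, 'rx': 0.0, 'ry': 0.0, 'rz': 0.2094}
```

```bash
python3 -m inch '[{"dx":-0.306,"dy":-0.124,"dz":-0.023,"rz":0.48},{"dx":-0.306,"dy":-0.124,"dz":-0.023,"rz":0.48},{"dx":-0.306,"dy":-0.124,"dz":-0.023,"rz":0.48},{"dx":-0.306,"dy":-0.124,"dz":-0.023,"rz":0.48},{"dx":-0.306,"dy":-0.124,"dz":-0.023,"rz":0.48}]' 1
python3 -m inch '[{"dx":-0.3,"dy":-0.03,"dz":-0.025,"rz":0.465},{"dx":-0.3,"dy":-0.03,"dz":-0.025,"rz":0.465},{"dx":-0.3,"dy":-0.03,"dz":-0.025,"rz":0.465},{"dx":-0.3,"dy":-0.03,"dz":-0.025,"rz":0.465},{"dx":-0.3,"dy":-0.03,"dz":-0.025,"rz":0.465}]'
python3 -m inch '[{"dx":-0.295,"dy":0.052,"rz":0.44},{"dx":-0.295,"dy":0.052,"rz":0.44},{"dx":-0.295,"dy":0.052,"rz":0.44},{"dx":-0.295,"dy":0.052,"rz":0.44},{"dx":-0.295,"dy":0.052,"rz":0.44}]'
python3 - <<'E'
from h import *
plan([(.46,-.33,.25,np.radians(21))])
E
```

```text
{'dx': -0.6766, 'dy': -0.9887, 'dz': -0.0234, 'rx': 0.0, 'ry': -0.0, 'rz': 1.6335}validation failed for argument at $[0]...
validation failed for argument at $[0]...
validation failed for argument at $[0]...
```

```bash
python3 -m inch '[{"dx":-0.306,"dy":-0.124,"dz":-0.023,"rx":0,"ry":0,"rz":0.48},{"dx":-0.306,"dy":-0.124,"dz":-0.023,"rx":0,"ry":0,"rz":0.48},{"dx":-0.306,"dy":-0.124,"dz":-0.023,"rx":0,"ry":0,"rz":0.48},{"dx":-0.306,"dy":-0.124,"dz":-0.023,"rx":0,"ry":0,"rz":0.48},{"dx":-0.306,"dy":-0.124,"dz":-0.023,"rx":0,"ry":0,"rz":0.48}]' 1 &&
python3 -m inch '[{"dx":-0.3,"dy":-0.03,"dz":-0.025,"rx":0,"ry":0,"rz":0.465},{"dx":-0.3,"dy":-0.03,"dz":-0.025,"rx":0,"ry":0,"rz":0.465},{"dx":-0.3,"dy":-0.03,"dz":-0.025,"rx":0,"ry":0,"rz":0.465},{"dx":-0.3,"dy":-0.03,"dz":-0.025,"rx":0,"ry":0,"rz":0.465},{"dx":-0.3,"dy":-0.03,"dz":-0.025,"rx":0,"ry":0,"rz":0.465}]' &&
python3 -m inch '[{"dx":-0.295,"dy":0.052,"dz":0,"rx":0,"ry":0,"rz":0.44},{"dx":-0.295,"dy":0.052,"dz":0,"rx":0,"ry":0,"rz":0.44},{"dx":-0.295,"dy":0.052,"dz":0,"rx":0,"ry":0,"rz":0.44},{"dx":-0.295,"dy":0.052,"dz":0,"rx":0,"ry":0,"rz":0.44},{"dx":-0.295,"dy":0.052,"dz":0,"rx":0,"ry":0,"rz":0.44}]'
python3 - <<'E'
from h import *
plan([(.46,-.33,.25,np.radians(21))])
E
```

```text
time: 1.3
tool_pos: [0.3898, 0.4284, 0.2491]
tool_rot: [0.0, 0.501, 0.865, 0.0]
contact_force: [1.1, -0.4, 0.1]
gripper_width: 1.002
grasp_force: 0.0
time: 1.8
tool_pos: [0.4891, 0.2079, 0.2692]
tool_rot: [0.0, 0.767, 0.642, 0.0]
contact_force: [0.2, 0.3, -0.2]
gripper_width: 0.999
grasp_force: 0.0
time: 2.3
tool_pos: [0.4887, -0.032, 0.269]
tool_rot: [0.0, 0.933, 0.359, 0.0]
contact_force: [0.1, -0.2, 0.3]
gripper_width: 1.0
grasp_force: 0.0
{'dx': -0.2762, 'dy': 0.2525, 'dz': 0.0239, 'rx': 0.0006, 'ry': -0.0003, 'rz': 0.245}
```

```bash
python3 -m inch '[{"dx":-0.276,"dy":0.252,"dz":0.024,"rx":0,"ry":0,"rz":0.245},{"dx":-0.276,"dy":0.252,"dz":0.024,"rx":0,"ry":0,"rz":0.245},{"dx":-0.276,"dy":0.252,"dz":0.024,"rx":0,"ry":0,"rz":0.245},{"dx":-0.276,"dy":0.252,"dz":0.024,"rx":0,"ry":0,"rz":0.245},{"dx":-0.276,"dy":0.252,"dz":0.024,"rx":0,"ry":0,"rz":0.245}]' && python3 -m inch '[{"dx":-0.06,"dy":0.05,"dz":0,"rx":0,"ry":0,"rz":0},{"dx":-0.06,"dy":0.05,"dz":0,"rx":0,"ry":0,"rz":0},{"dx":-0.06,"dy":0.05,"dz":0,"rx":0,"ry":0,"rz":0}]'
python3 - <<'E'
from h import *
w=snap('wrist','d.png')
for n in('head_grip','latch_pad'):
    for d in nets.outline_of('wrist',n):
      m=d['pixels'];ys,xs=np.nonzero(m);
      r=cv2.minAreaRect(np.stack([xs,ys],1).astype(np.float32))
      print(n,d['confidence'],w[m].mean(0).round(),d['bbox'],r)
print(cur()[0])
E
```

```text
time: 2.8
tool_pos: [0.4657, -0.28, 0.2529]
tool_rot: [0.0, 0.983, 0.185, 0.0]
contact_force: [0.8, 0.6, -0.1]
gripper_width: 1.001
grasp_force: 0.0
time: 3.1
tool_pos: [0.4352, -0.334, 0.2526]
tool_rot: [-0.0, 0.983, 0.183, 0.0]
contact_force: [-0.7, 1.0, -0.2]
gripper_width: 0.997
grasp_force: 0.0
head_grip 0.77 [159. 138.  48.] [224.8, 307.8, 94.8, 112.2] ((222.8032684326172, 305.3360595703125), (47.75776290893555, 116.00141906738281), 39.80556869506836)
head_grip 0.6 [150. 147. 141.] [295.3, 174.1, 55.0, 140.6] ((293.1631774902344, 172.10545349121094), (51.904510498046875, 140.92176818847656), 1.9091522693634033)
latch_pad 0.66 [80. 83. 85.] [296.5, 126.3, 37.4, 49.4] ((296.5, 126.5), (43.0, 35.0), 90.0)
latch_pad 0.61 [105.  98.  60.] [198.7, 342.1, 21.5, 27.1] ((196.98020935058594, 342.30194091796875), (15.12734603881836, 23.711233139038086), 39.289405822753906)
[ 0.43668579 -0.33141964  0.25278441]
```

View pics/d.png

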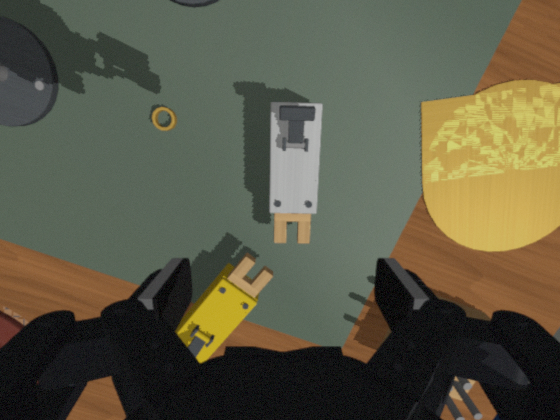

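The wrist picture shows the white holder's top face with corners at about (271,103), (322,104), (317,214) and (270,213), with the latch at the top. The yellow one is at (222,305).

Run:
```python
from h import *
import cv2
im=cv2.imread('pics/d.png')[:,:,::-1]
m=((im.min(2)>105)).astype(np.uint8); m[:, :250]=0;m[:,340:]=0;m[225:]=0
ys,xs=np.nonzero(m);print(xs.min(),xs.max(),ys.min(),ys.max())
for y in(140,150,165,180,195,205):
  r=np.nonzero(m[y])[0];print(y,r.min(),r.max())
P=np.array([ray('wrist',u,v,.048)[:2] for u,v in[(270,213.5),(318,214.5),(322.5,104),(270.5,103)]])
h=P[2]+P[3]-P[0]-P[1];print(P.round(4),P.mean(0),np.degrees(np.arctan2(h[1],h[0])),np.linalg.norm(h)/2,np.linalg.norm(P[0]-P[1]),np.linalg.norm(P[2]-P[3]))
```

```text
269 339 80 224
140 270 336
150 270 320
165 270 336
180 270 319
195 270 335
205 269 338
[[ 0.4022 -0.3285]
 [ 0.4217 -0.3817]
 [ 0.5371 -0.3378]
 [ 0.5177 -0.2854]] [ 0.46969465 -0.33332714] 20.640736773550717 0.1233868460782322 0.05666154041447739 0.05587592629444799
```

Run:
```python
from h import *
a=np.radians(20.5)
plan([(.4695,-.334,.1,a),(.4695,-.334,.016,a)])
```

```text
{'dx': 0.0369, 'dy': 0.018, 'dz': 0.191, 'rx': -0.0001, 'ry': -0.0004, 'rz': 0.0102}
{'dx': 0.0, 'dy': 0.0, 'dz': 0.105, 'rx': 0.0, 'ry': 0.0, 'rz': 0.0}
```

```bash
python3 -m inch '[{"dx":0.037,"dy":0.018,"dz":0.05,"rx":0,"ry":0,"rz":0.01},{"dx":0.037,"dy":0.018,"dz":0.1,"rx":0,"ry":0,"rz":0.01},{"dx":0.037,"dy":0.018,"dz":0.15,"rx":0,"ry":0,"rz":0.01},{"dx":0.037,"dy":0.018,"dz":0.191,"rx":0,"ry":0,"rz":0.01},{"dx":0.037,"dy":0.018,"dz":0.191,"rx":0,"ry":0,"rz":0.01}]'
python3 - <<'E'
from h import *
snap('wrist','e.png')
a=np.radians(20.5)
plan([(.4695,-.334,.016,a)])
E
```

```text
time: 3.75
tool_pos: [0.4666, -0.3306, 0.094]
tool_rot: [-0.005, 0.984, 0.179, -0.003]
contact_force: [-0.9, 0.7, -0.6]
gripper_width: 0.996
grasp_force: 0.0
{'dx': 0.001, 'dy': 0.0029, 'dz': 0.1019, 'rx': -0.0034, 'ry': 0.0015, 'rz': 0.0009}
```

View pics/e.png

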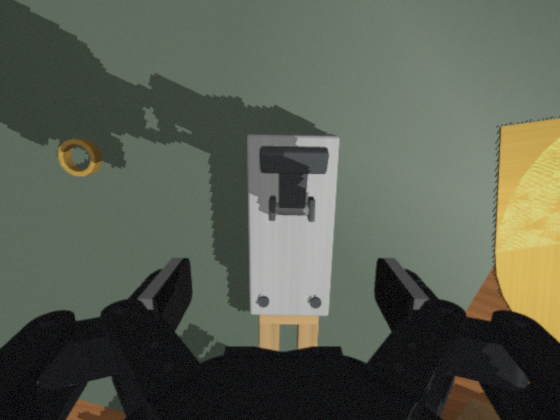

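The block sits between the fingers, with corners at about (248,136), (338,137), (329,315) and (251,315). I'll descend and grip.

```bash
python3 - <<'E'
from h import *
P=np.array([ray('wrist',u,v,.048)[:2] for u,v in[(251,315),(329,315),(338.5,136.5),(247.5,135.5)]])
h=P[2]+P[3]-P[0]-P[1];print(P.mean(0),np.degrees(np.arctan2(h[1],h[0])),np.linalg.norm(h)/2,cur()[0])
E
python3 -m inch '[{"dx":0,"dy":0,"dz":0.035,"rx":0,"ry":0,"rz":0},{"dx":0,"dy":0,"dz":0.07,"rx":0,"ry":0,"rz":0},{"dx":0,"dy":0,"dz":0.09,"rx":0,"ry":0,"rz":0},{"dx":0,"dy":0,"dz":0.105,"rx":0,"ry":0,"rz":0},{"dx":0,"dy":0,"dz":0.105,"rx":0,"ry":0,"rz":0}]'
```

```text
[ 0.4694597  -0.33748514] 20.051513445257253 0.12507247650167905 [ 0.4682407  -0.33244147  0.09753616]
time: 4.3
tool_pos: [0.4689, -0.3348, 0.0155]
tool_rot: [-0.0, 0.984, 0.178, -0.0]
contact_force: [-0.3, -0.3, -1.0]
gripper_width: 1.0
grasp_force: 0.0
```

```bash
python3 -m inch '[{"dx":0,"dy":0,"dz":0,"rx":0,"ry":0,"rz":0},{"dx":0,"dy":0,"dz":0,"rx":0,"ry":0,"rz":0},{"dx":0,"dy":0,"dz":0,"rx":0,"ry":0,"rz":0},{"dx":0,"dy":0,"dz":0,"rx":0,"ry":0,"rz":0},{"dx":0,"dy":0,"dz":0,"rx":0,"ry":0,"rz":0}]' -1
python3 -m inch '[{"dx":0,"dy":0,"dz":0,"rx":0,"ry":0,"rz":0},{"dx":0,"dy":0,"dz":0,"rx":0,"ry":0,"rz":0},{"dx":0,"dy":0,"dz":0,"rx":0,"ry":0,"rz":0},{"dx":0,"dy":0,"dz":0,"rx":0,"ry":0,"rz":0},{"dx":0,"dy":0,"dz":0,"rx":0,"ry":0,"rz":0}]'
python3 - <<'E'
from h import *
print(np.array([proj('side',np.array(x)) for x in[(.607,.172,.032)]]),proj('top',np.array([.607,.172,.032])))
a=np.radians(20.5);D=np.radians
plan([(.4695,-.334,.18,a),(.52,-.15,.2,D(20)),(.57,.06,.2,D(20)),(.607,.1725,.16,D(20))],start=(np.array([.4689,-.3348,.0155]),down(a)))
E
```

```text
time: 4.8
tool_pos: [0.47, -0.3361, 0.0178]
tool_rot: [0.001, 0.984, 0.177, 0.001]
contact_force: [0.6, 0.6, 6.4]
gripper_width: 0.641
grasp_force: 67.1
time: 5.3
tool_pos: [0.47, -0.3362, 0.0178]
tool_rot: [0.001, 0.984, 0.177, 0.001]
contact_force: [0.3, 0.5, 5.7]
gripper_width: 0.645
grasp_force: 67.1
[[314.72580198 165.13566998]] (np.float64(216.37437715832286), np.float64(141.46885062996668))
{'dx': 0.0011, 'dy': -0.0007, 'dz': -0.2056, 'rx': 0.0, 'ry': 0.0, 'rz': 0.0}
{'dx': 0.1397, 'dy': -0.1933, 'dz': -0.025, 'rx': 0.0, 'ry': 0.0, 'rz': 0.0058}
{'dx': 0.1485, 'dy': -0.2253, 'dz': 0.0, 'rx': 0.0, 'ry': 0.0, 'rz': 0.0}
{'dx': 0.0916, 'dy': -0.1163, 'dz': 0.05, 'rx': 0.0, 'ry': 0.0, 'rz': 0.0}
```

```bash
python3 -m inch '[{"dx":0,"dy":0,"dz":-0.02,"rx":0,"ry":0,"rz":0},{"dx":0,"dy":0,"dz":-0.06,"rx":0,"ry":0,"rz":0},{"dx":0,"dy":0,"dz":-0.11,"rx":0,"ry":0,"rz":0},{"dx":0,"dy":0,"dz":-0.16,"rx":0,"ry":0,"rz":0},{"dx":0,"dy":0,"dz":-0.205,"rx":0,"ry":0,"rz":0}]' &&
python3 -m inch '[{"dx":0.02,"dy":-0.03,"dz":-0.01,"rx":0,"ry":0,"rz":0},{"dx":0.05,"dy":-0.07,"dz":-0.02,"rx":0,"ry":0,"rz":0},{"dx":0.08,"dy":-0.11,"dz":-0.025,"rx":0,"ry":0,"rz":0},{"dx":0.11,"dy":-0.15,"dz":-0.025,"rx":0,"ry":0,"rz":0},{"dx":0.14,"dy":-0.193,"dz":-0.025,"rx":0,"ry":0,"rz":0.006}]' &&
python3 -m inch '[{"dx":0.03,"dy":-0.046,"dz":0,"rx":0,"ry":0,"rz":0},{"dx":0.06,"dy":-0.091,"dz":0,"rx":0,"ry":0,"rz":0},{"dx":0.09,"dy":-0.136,"dz":0,"rx":0,"ry":0,"rz":0},{"dx":0.12,"dy":-0.181,"dz":0,"rx":0,"ry":0,"rz":0},{"dx":0.148,"dy":-0.225,"dz":0,"rx":0,"ry":0,"rz":0}]' &&
python3 -m inch '[{"dx":0.03,"dy":-0.035,"dz":0.01,"rx":0,"ry":0,"rz":0},{"dx":0.06,"dy":-0.07,"dz":0.03,"rx":0,"ry":0,"rz":0},{"dx":0.092,"dy":-0.116,"dz":0.05,"rx":0,"ry":0,"rz":0},{"dx":0.092,"dy":-0.116,"dz":0.05,"rx":0,"ry":0,"rz":0},{"dx":0.092,"dy":-0.116,"dz":0.05,"rx":0,"ry":0,"rz":0}]'
python3 - <<'E'
from h import *
b=snap('side');w=snap('wrist');W=np.zeros((420,800,3),np.uint8)
W[:,:400]=cv2.resize(b[80:290,210:410],(400,420),interpolation=3);W[:,400:]=w[:,80:480]
cv2.imwrite('pics/f.png',W[:,:,::-1]);print(cur())
E
```

```text
time: 5.8
tool_pos: [0.4682, -0.3349, 0.1815]
tool_rot: [-0.0, 0.984, 0.177, -0.0]
contact_force: [0.7, -0.3, -5.0]
gripper_width: 0.644
grasp_force: 66.2
time: 6.3
tool_pos: [0.5194, -0.1499, 0.1997]
tool_rot: [-0.0, 0.985, 0.173, -0.0]
contact_force: [0.7, -0.3, -5.7]
gripper_width: 0.647
grasp_force: 66.2
time: 6.8
tool_pos: [0.569, 0.0599, 0.1993]
tool_rot: [-0.0, 0.985, 0.173, -0.001]
contact_force: [0.2, -0.2, -4.4]
gripper_width: 0.644
grasp_force: 66.1
time: 7.3
tool_pos: [0.6061, 0.1711, 0.1581]
tool_rot: [0.0, 0.985, 0.174, -0.002]
contact_force: [-0.7, -1.2, -4.3]
gripper_width: 0.646
grasp_force: 66.5
(array([0.60709466, 0.16975873, 0.15990451]), array([[ 9.40244869e-01,  3.40498780e-01, -4.09915532e-04],
       [ 3.40498497e-01, -9.40244848e-01, -6.31463301e-04],
       [-6.00433450e-04,  4.54154506e-04, -9.99999717e-01]]))
```

View pics/f.png

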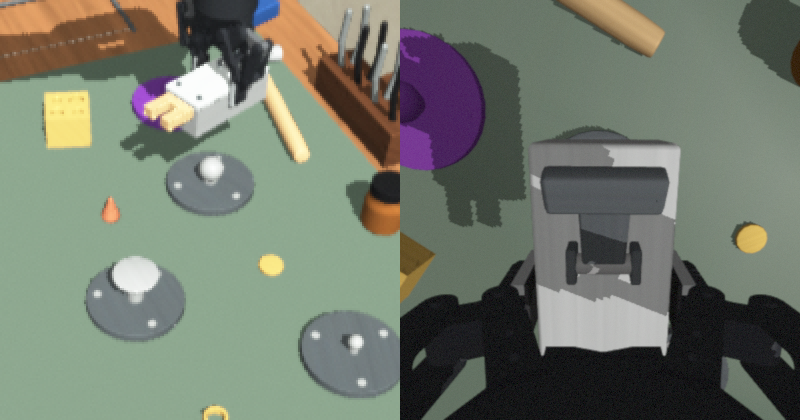

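The holder is held level above the large-ball stand. The ball appears at side pixel (315,164), against (314.7,165.1) predicted. I'll check the holder's offset in the grip and work out the descent.

Run:
```python
from h import *
p,R=cur()
for u in(211,359): print((R.T@(ray('wrist',u,142.5,p[2]+.0302)-p)).round(4))
b=snap('side');g=b[150:182,300:330].astype(int)
m=(g.min(2)>150).astype(np.uint8);n,l,s,c=cv2.connectedComponentsWithStats(m);
k=1+s[1:,4].argmax();print(s[k],c[k]+[300,150],ray('side',*(c[k]+[300,150]),.034))
a=np.radians(20)
plan([(.607,.1725,.08,a),(.607,.1725,.0298,a)])
```

```text
[ 0.062  -0.0261 -0.0302]
[ 0.0619  0.0272 -0.0302]
[ 10   8  12  15 129] [315.6124031  163.96124031] [0.61014349 0.17342886 0.034     ]
{'dx': 0.0008, 'dy': -0.0038, 'dz': 0.1005, 'rx': 0.0003, 'ry': -0.0002, 'rz': -0.0015}
{'dx': 0.0, 'dy': 0.0, 'dz': 0.0628, 'rx': 0.0, 'ry': 0.0, 'rz': 0.0}
```

```bash
python3 -m inch '[{"dx":0.001,"dy":-0.002,"dz":0.03,"rx":0,"ry":0,"rz":0},{"dx":0.001,"dy":-0.002,"dz":0.06,"rx":0,"ry":0,"rz":0},{"dx":0.001,"dy":-0.002,"dz":0.085,"rx":0,"ry":0,"rz":0},{"dx":0.001,"dy":-0.002,"dz":0.1,"rx":0,"ry":0,"rz":0},{"dx":0.001,"dy":-0.002,"dz":0.1,"rx":0,"ry":0,"rz":0}]' &&
python3 -m inch '[{"dx":0,"dy":0,"dz":0.006,"rx":0,"ry":0,"rz":0},{"dx":0,"dy":0,"dz":0.012,"rx":0,"ry":0,"rz":0},{"dx":0,"dy":0,"dz":0.018,"rx":0,"ry":0,"rz":0},{"dx":0,"dy":0,"dz":0.024,"rx":0,"ry":0,"rz":0},{"dx":0,"dy":0,"dz":0.024,"rx":0,"ry":0,"rz":0}]'
```

```text
time: 7.95
tool_pos: [0.6063, 0.171, 0.0781]
tool_rot: [0.0, 0.985, 0.172, -0.002]
contact_force: [-0.9, -0.2, -4.0]
gripper_width: 0.651
grasp_force: 66.4
time: 8.45
tool_pos: [0.607, 0.1722, 0.0597]
tool_rot: [-0.0, 0.985, 0.173, -0.001]
contact_force: [0.6, -0.1, -5.2]
gripper_width: 0.646
grasp_force: 66.4
```

```bash
python3 -m inch '[{"dx":0,"dy":0,"dz":0.005,"rx":0,"ry":0,"rz":0},{"dx":0,"dy":0,"dz":0.01,"rx":0,"ry":0,"rz":0},{"dx":0,"dy":0,"dz":0.015,"rx":0,"ry":0,"rz":0},{"dx":0,"dy":0,"dz":0.02,"rx":0,"ry":0,"rz":0},{"dx":0,"dy":0,"dz":0.02,"rx":0,"ry":0,"rz":0}]' &&
python3 -m inch '[{"dx":0,"dy":0,"dz":0.003,"rx":0,"ry":0,"rz":0},{"dx":0,"dy":0,"dz":0.006,"rx":0,"ry":0,"rz":0},{"dx":0,"dy":0,"dz":0.009,"rx":0,"ry":0,"rz":0},{"dx":0,"dy":0,"dz":0.012,"rx":0,"ry":0,"rz":0},{"dx":0,"dy":0,"dz":0.012,"rx":0,"ry":0,"rz":0}]'
```

```text
time: 8.95
tool_pos: [0.6077, 0.1726, 0.044]
tool_rot: [-0.0, 0.985, 0.173, 0.0]
contact_force: [0.7, 1.5, -5.8]
gripper_width: 0.646
grasp_force: 66.5
time: 9.45
tool_pos: [0.6078, 0.1724, 0.0348]
tool_rot: [-0.0, 0.985, 0.173, 0.0]
contact_force: [1.9, 3.8, -6.6]
gripper_width: 0.643
grasp_force: 66.5
```

```bash
python3 -m inch '[{"dx":0.001,"dy":-0.001,"dz":0,"rx":0,"ry":0,"rz":0},{"dx":0.001,"dy":-0.001,"dz":0.002,"rx":0,"ry":0,"rz":0},{"dx":0.001,"dy":-0.001,"dz":0.004,"rx":0,"ry":0,"rz":0},{"dx":0.001,"dy":-0.001,"dz":0.004,"rx":0,"ry":0,"rz":0}]' &&
python3 -m inch '[{"dx":0,"dy":0,"dz":0.001,"rx":0,"ry":0,"rz":0},{"dx":0,"dy":0,"dz":0.002,"rx":0,"ry":0,"rz":0},{"dx":0,"dy":0,"dz":0.002,"rx":0,"ry":0,"rz":0}]'
```

```text
time: 9.85
tool_pos: [0.6075, 0.1729, 0.0312]
tool_rot: [0.0, 0.985, 0.173, -0.001]
contact_force: [-0.8, 0.7, -4.7]
gripper_width: 0.645
grasp_force: 66.4
time: 10.15
tool_pos: [0.608, 0.1731, 0.0301]
tool_rot: [0.0, 0.985, 0.173, -0.0]
contact_force: [-0.7, -0.6, -4.6]
gripper_width: 0.638
grasp_force: 66.4
```

```bash
python3 -m inch '[{"dx":0,"dy":0,"dz":0.001,"rx":0,"ry":0,"rz":0},{"dx":0,"dy":0,"dz":0.002,"rx":0,"ry":0,"rz":0},{"dx":0,"dy":0,"dz":0.002,"rx":0,"ry":0,"rz":0}]'
python3 -m inch '[{"dx":0,"dy":0,"dz":0.001,"rx":0,"ry":0,"rz":0},{"dx":0,"dy":0,"dz":0.001,"rx":0,"ry":0,"rz":0}]'
```

```text
time: 10.45
tool_pos: [0.6084, 0.1733, 0.0298]
tool_rot: [0.0, 0.985, 0.173, 0.0]
contact_force: [-3.6, -0.6, 2.4]
gripper_width: 0.644
grasp_force: 67.3
time: 10.65
tool_pos: [0.6085, 0.1733, 0.0298]
tool_rot: [0.0, 0.985, 0.173, 0.0]
contact_force: [-6.6, -0.9, 7.9]
gripper_width: 0.644
grasp_force: 68.1
```

The holder is in contact at the predicted seated height (TCP 0.0298). I'll release and back off.

```bash
python3 -m inch '[{"dx":0,"dy":0,"dz":-0.001,"rx":0,"ry":0,"rz":0},{"dx":0,"dy":0,"dz":-0.001,"rx":0,"ry":0,"rz":0},{"dx":0,"dy":0,"dz":-0.001,"rx":0,"ry":0,"rz":0},{"dx":0,"dy":0,"dz":-0.001,"rx":0,"ry":0,"rz":0},{"dx":0,"dy":0,"dz":-0.001,"rx":0,"ry":0,"rz":0}]' 1
python3 -m inch '[{"dx":0,"dy":0,"dz":0,"rx":0,"ry":0,"rz":0},{"dx":0,"dy":0,"dz":-0.02,"rx":0,"ry":0,"rz":0},{"dx":0,"dy":0,"dz":-0.06,"rx":0,"ry":0,"rz":0},{"dx":0,"dy":0,"dz":-0.12,"rx":0,"ry":0,"rz":0},{"dx":0,"dy":0,"dz":-0.16,"rx":0,"ry":0,"rz":0}]'
python3 -m inch '[{"dx":-0.05,"dy":0,"dz":-0.04,"rx":0,"ry":0,"rz":0},{"dx":-0.05,"dy":0,"dz":-0.04,"rx":0,"ry":0,"rz":0},{"dx":-0.05,"dy":0,"dz":-0.04,"rx":0,"ry":0,"rz":0},{"dx":-0.05,"dy":0,"dz":-0.04,"rx":0,"ry":0,"rz":0}]'  -1
python3 - <<'E'
from h import *
b=snap('side');w=snap('wrist');W=np.zeros((420,800,3),np.uint8)
W[:,:400]=cv2.resize(b[110:215,265:365],(400,420),interpolation=3);W[:,400:]=w[:,80:480]
cv2.imwrite('pics/g.png',W[:,:,::-1]);print(cur()[0])
E
```

```text
time: 11.15
tool_pos: [0.6082, 0.1732, 0.0286]
tool_rot: [-0.0, 0.985, 0.173, 0.0]
contact_force: [0.2, -0.2, -1.0]
gripper_width: 1.004
grasp_force: 0.0
time: 11.65
tool_pos: [0.6094, 0.1734, 0.1615]
tool_rot: [0.0, 0.985, 0.173, 0.002]
contact_force: [0.9, 0.8, 1.2]
gripper_width: 0.997
grasp_force: 0.0
time: 12.05
tool_pos: [0.5703, 0.1596, 0.1879]
tool_rot: [-0.0, 0.985, 0.173, -0.001]
contact_force: [-0.0, -0.4, -0.3]
gripper_width: 0.331
grasp_force: 0.0
[0.57015689 0.15959414 0.18690506]
```

View pics/g.png

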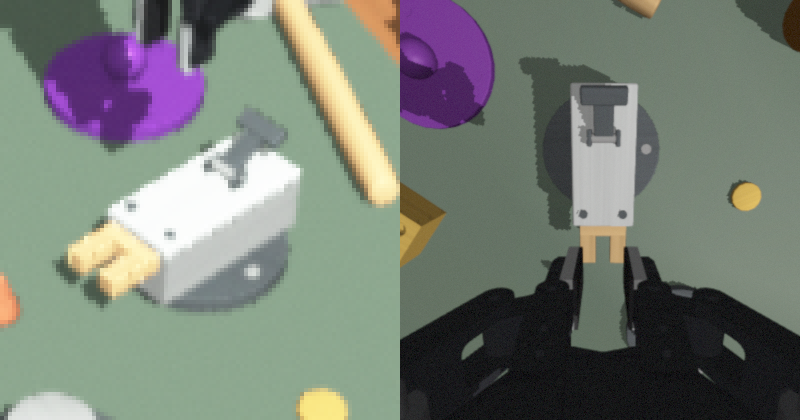

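The holder sits flat on the disc with the lever still raised. Next I'll compute the press position.

Run:
```python
from h import *
P=np.array([ray('wrist',u,v,.060)[:2] for u,v in[(254,226),(313.5,226),(317,84),(251,84)]])
h=P[2]+P[3]-P[0]-P[1];a=np.arctan2(h[1],h[0]);print(P.mean(0),np.degrees(a),np.linalg.norm(h)/2)
c=np.array([.6083,.1732]);a=np.radians(20)
for f,z in((46,.0895),(55,.0695)):print(proj('wrist',np.array([*(c+f/1000*np.array([np.cos(a),np.sin(a)])),z])))
q=c+.052*np.array([np.cos(a),np.sin(a)])
plan([(*q,.11,a),(*q,.0695,a)])
```

```text
[0.60769847 0.17251368] 19.83802477163903 0.12243324430089228
(np.float64(283.3348319998231), np.float64(99.66830872286629))
(np.float64(283.2789398523044), np.float64(89.74318618744098))
{'dx': 0.1159, 'dy': 0.0002, 'dz': 0.0958, 'rx': -0.0004, 'ry': 0.0018, 'rz': -0.0008}
{'dx': 0.0, 'dy': 0.0, 'dz': 0.0506, 'rx': 0.0, 'ry': 0.0, 'rz': 0.0}
```

```bash
python3 -m inch '[{"dx":0.06,"dy":0,"dz":0.02,"rx":0,"ry":0,"rz":0},{"dx":0.116,"dy":0,"dz":0.05,"rx":0,"ry":0,"rz":0},{"dx":0.116,"dy":0,"dz":0.09,"rx":0,"ry":0,"rz":0},{"dx":0.116,"dy":0,"dz":0.096,"rx":0,"ry":0,"rz":0},{"dx":0.116,"dy":0,"dz":0.096,"rx":0,"ry":0,"rz":0}]' -1
python3 -m inch '[{"dx":0,"dy":0,"dz":0.008,"rx":0,"ry":0,"rz":0},{"dx":0,"dy":0,"dz":0.016,"rx":0,"ry":0,"rz":0},{"dx":0,"dy":0,"dz":0.024,"rx":0,"ry":0,"rz":0},{"dx":0,"dy":0,"dz":0.03,"rx":0,"ry":0,"rz":0},{"dx":0,"dy":0,"dz":0.03,"rx":0,"ry":0,"rz":0}]'
python3 -m inch '[{"dx":0,"dy":0,"dz":0.004,"rx":0,"ry":0,"rz":0},{"dx":0,"dy":0,"dz":0.008,"rx":0,"ry":0,"rz":0},{"dx":0,"dy":0,"dz":0.012,"rx":0,"ry":0,"rz":0},{"dx":0,"dy":0,"dz":0.016,"rx":0,"ry":0,"rz":0},{"dx":0,"dy":0,"dz":0.016,"rx":0,"ry":0,"rz":0}]'
```

```text
time: 12.65
tool_pos: [0.656, 0.1909, 0.1087]
tool_rot: [0.0, 0.985, 0.173, -0.003]
contact_force: [-0.0, 0.5, -0.1]
gripper_width: 0.001
grasp_force: 0.0
time: 13.15
tool_pos: [0.6584, 0.1914, 0.0886]
tool_rot: [-0.0, 0.985, 0.173, 0.001]
contact_force: [1.3, 0.3, 1.3]
gripper_width: -0.003
grasp_force: 0.5
time: 13.65
tool_pos: [0.6568, 0.191, 0.0737]
tool_rot: [0.0, 0.985, 0.173, -0.001]
contact_force: [-0.3, -1.0, 1.2]
gripper_width: 0.002
grasp_force: 0.7
```

```bash
python3 -m inch '[{"dx":0,"dy":0,"dz":0.002,"rx":0,"ry":0,"rz":0},{"dx":0,"dy":0,"dz":0.004,"rx":0,"ry":0,"rz":0},{"dx":0,"dy":0,"dz":0.005,"rx":0,"ry":0,"rz":0},{"dx":0,"dy":0,"dz":0.005,"rx":0,"ry":0,"rz":0}]'
python3 -m inch '[{"dx":0,"dy":0,"dz":0.001,"rx":0,"ry":0,"rz":0},{"dx":0,"dy":0,"dz":0.001,"rx":0,"ry":0,"rz":0}]'
```

```text
time: 14.05
tool_pos: [0.6572, 0.1911, 0.0705]
tool_rot: [0.0, 0.985, 0.173, -0.001]
contact_force: [0.4, 0.3, -0.2]
gripper_width: -0.002
grasp_force: 0.2
time: 14.25
tool_pos: [0.6573, 0.1912, 0.0699]
tool_rot: [0.0, 0.985, 0.173, -0.001]
contact_force: [-0.3, -0.8, 0.3]
gripper_width: -0.001
grasp_force: 0.3
```

```bash
python3 -m inch '[{"dx":0,"dy":0,"dz":0.001,"rx":0,"ry":0,"rz":0},{"dx":0,"dy":0,"dz":0.002,"rx":0,"ry":0,"rz":0},{"dx":0,"dy":0,"dz":0.002,"rx":0,"ry":0,"rz":0}]'
python3 -m inch '[{"dx":0,"dy":0,"dz":0.001,"rx":0,"ry":0,"rz":0},{"dx":0,"dy":0,"dz":0.001,"rx":0,"ry":0,"rz":0}]'
```

```text
time: 14.55
tool_pos: [0.6575, 0.1912, 0.0694]
tool_rot: [0.0, 0.985, 0.173, -0.0]
contact_force: [-2.0, 0.3, 5.2]
gripper_width: 0.002
grasp_force: 2.6
time: 14.75
tool_pos: [0.6577, 0.1912, 0.0693]
tool_rot: [0.0, 0.985, 0.173, -0.0]
contact_force: [-4.8, -1.0, 7.9]
gripper_width: 0.005
grasp_force: 3.8
```

Run:
```python
from h import *
b=snap('side');w=snap('wrist');W=np.zeros((420,800,3),np.uint8)
W[:,:400]=cv2.resize(b[110:215,265:365],(400,420),interpolation=3);W[:,400:]=w[:,80:480]
cv2.imwrite('pics/i.png',W[:,:,::-1])
```

```text
(no output)
```

View pics/i.png

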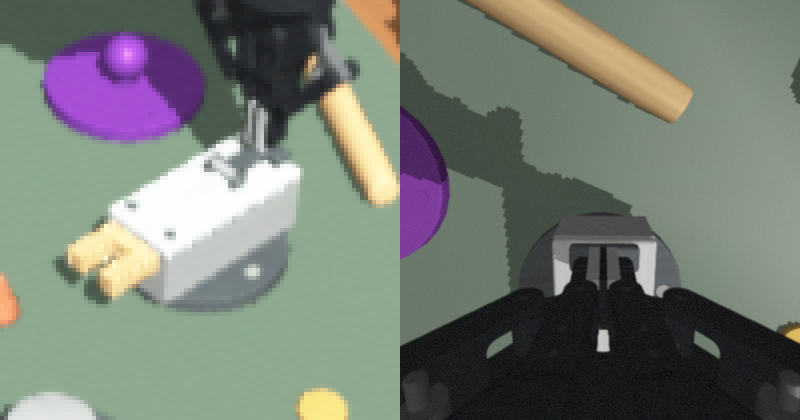

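The lever met its stop at z = 0.069, which is the predicted fully-down height. I'll press slightly more, then retreat and check.

```bash
python3 -m inch '[{"dx":0,"dy":0,"dz":0.001,"rx":0,"ry":0,"rz":0},{"dx":0,"dy":0,"dz":0.001,"rx":0,"ry":0,"rz":0}]'
python3 -m inch '[{"dx":0,"dy":0,"dz":-0.02,"rx":0,"ry":0,"rz":0},{"dx":0,"dy":0,"dz":-0.06,"rx":0,"ry":0,"rz":0},{"dx":-0.02,"dy":0,"dz":-0.12,"rx":0,"ry":0,"rz":0},{"dx":-0.08,"dy":0,"dz":-0.16,"rx":0,"ry":0,"rz":0},{"dx":-0.12,"dy":0,"dz":-0.18,"rx":0,"ry":0,"rz":0}]'
python3 -m inch '[{"dx":0,"dy":0,"dz":0,"rx":0,"ry":0,"rz":0},{"dx":0,"dy":0,"dz":0,"rx":0,"ry":0,"rz":0}]'
python3 - <<'E'
from h import *
b=snap('side');w=snap('wrist');W=np.zeros((420,800,3),np.uint8)
W[:,:400]=cv2.resize(b[110:215,265:365],(400,420),interpolation=3);W[:,400:]=cv2.resize(w[40:250,180:380],(400,420),interpolation=3)
cv2.imwrite('pics/j.png',W[:,:,::-1])
E
```

```text
time: 15.05
tool_pos: [0.658, 0.1913, 0.0692]
tool_rot: [0.0, 0.985, 0.173, 0.0]
contact_force: [-5.1, -1.4, 10.5]
gripper_width: -0.0
grasp_force: 5.0
time: 15.55
tool_pos: [0.5679, 0.1584, 0.2148]
tool_rot: [0.0, 0.985, 0.173, 0.002]
contact_force: [-0.0, -0.7, 1.3]
gripper_width: 0.001
grasp_force: 0.0
time: 15.75
tool_pos: [0.5677, 0.1585, 0.2124]
tool_rot: [-0.0, 0.985, 0.173, 0.001]
contact_force: [-0.2, -0.0, -0.2]
gripper_width: -0.003
grasp_force: 0.0
```

View pics/j.png

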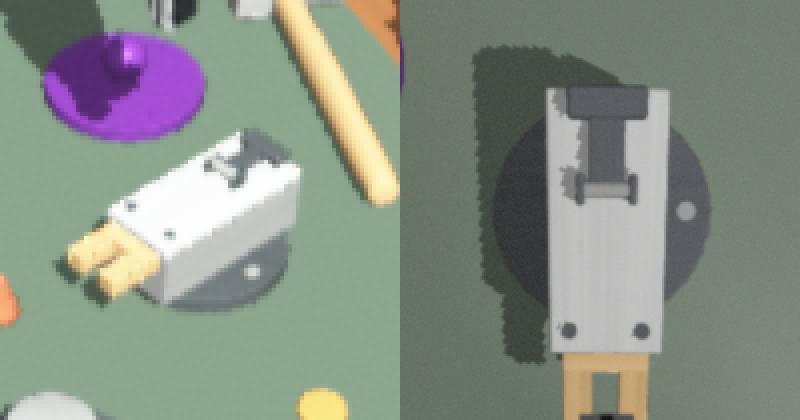

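The lever is level at the block's end, and the block is flat on the disc with the robot clear of it. I'll hand in.

```bash
python3 -c "
from plant import ticket;print(ticket.job_done())"
```

```text
the job is handed in; nothing more can be done
None
```

The holder is seated flat over the large ball, the latch is pressed fully down to its stop, the robot is clear, and the job was handed in at about 16 s of the 48 s allowed; no verdict came back.

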